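Show the tea canister's lid to the phone

TASK

The shop is on a video call and wants to see the seal under the tea canister's lid: first set the phone in its stand, leaning back on the rest with the screen outwards, its camera end uppermost and its bottom edge down against the lip, and let go of it. Then unlock the canister's lid by turning it about 60 degrees anticlockwise, lift it off by its bar grip, and hold it up in the air with its underside squarely facing the phone's front camera, centred in front of the lens and about 15 cm from it. Finish still holding the lid steady there, with the phone still seated, the canister standing where it was, and the kettle, cup, saucer and scoop left undisturbed.

Things in the scene. Friction and masses are not known exactly. Their poses are not given: they have to be found in the camera images.
- phone: Phone in a black rubber case, 140 mm long (x), 66 mm wide (y), 12 mm thick (z), 0.19 kg. Starts flat on the worktop, screen up, camera end pointing away from the robot (yaw within 0.6 rad). Origin: centre of its back (underside). x points to the camera end, z out of the screen. Take it by its long sides, fingertips close to the worktop.
- phone_lens (a point): The front camera's lens, on the phone's screen face, on its centre line, 60 mm from the phone's centre towards the camera end (10 mm from that end): phone frame (60, 0, 12) mm. It has the phone's axes; it looks along z, straight out of the screen.
- stand: Fixed aluminium phone stand: base plate 110 mm (x) by 80 mm (y) by 8 mm, a strut, and the sloping rest (rest) with its lip: two prongs 14 mm wide at y = 16 and -16 mm, standing 16 mm out from the rest's face. Its front (-x) roughly faces the robot (yaw within 0.35 rad). Origin: centre of the base's underside.
- rest: Rest of the stand: plate 50 mm wide, 115 mm long, fixed at 35 degrees to the worktop, rising away from the robot. Origin: on its face, at the lip's inner side, on the centre line; 45 mm to the front (-x) of the stand's centre, 35 mm above the worktop. x points up the slope, z squarely out of the face. A phone seated on the lip has its origin at (70, 0, 0) mm here and the same axes.
- canister: White ceramic tea canister, a round jar 108 mm across and 130 mm high, about 1 kg, standing loose on the worktop. It must stay standing there. Origin: centre of its underside, z up. Its mouth has a two-gap bayonet flange.
- lid: Twist-lock lid, 0.16 kg: white disc 108 mm across, 9 mm thick; on top a wooden bar grip 60 mm long (lid x), 14 wide (y), 26 high; below, a plug 74 mm across, 20 long, with seal ring and two lugs. Origin: centre of the disc's underside, 130 mm above the worktop; z up. Starts locked; turned anticlockwise from above it is free from 50 to 65 degrees and lifts straight out. Bar within 0.9 rad of x.
- lid_face (a point): Centre of the plug's flat lower face, the lid's underside: 20 mm below the lid's origin along lid z.
- kettle: Stainless kettle on its black base, 160 mm across, 210 mm high, black handle. Leave alone. Origin: centre of its underside.
- saucer: White porcelain saucer, 144 mm across, 16 mm high. Leave alone. Origin: centre of its underside.
- cup: White porcelain cup standing on the saucer, 84 mm across, 60 mm high. Leave alone. Origin: centre of its underside.
- scoop: White plastic measuring scoop, bowl 46 mm across and 30 mm high, with a flat handle reaching 105 mm from the bowl's centre. Leave alone. Origin: centre of the bowl's underside.

How it is judged:
By the outcome, as a careful person would: the job done as asked, in the order asked, and still so for the second after the job is handed in, while the arm keeps its last pose, push and grip.
It also fails if it takes over 64 s, if anything falls off the work surface, if the arm or the gripper's body presses on something with over 40 N, if the wrist force passes 120 N, or if a joint passes its speed limit or range.

ROBOT

A 6-joint arm with a two-finger parallel gripper is mounted at the origin on the work surface. World frame = base frame: x ahead of the robot, y to its left, z up, the work surface at z = 0. Lengths are in mm, angles in rad, forces in N, time in s.
With the tool pointing down it reaches from about 375 to 825 mm from the base axis. Payload 5.5 kg.
Tool frame: the origin (TCP) lies on the centre line of the jaws, within the pads' length; the fingertips stand 19 mm ahead of it and the grasp point (between the pads) is the TCP (robot.finger_overhang is the distance from the TCP to the fingertips, in mm); z points along the fingers, y is the line along which they close (so a half turn about z gives the same grasp; the last joint's range is limited). The gripper opens to 85 mm and grips with 20 to 120 N. Pads are 22 mm wide; open, the fingers measure 114 mm over their backs; the gripper's body (76 mm by 85 mm) begins 54 mm behind the grasp point. The pads swing forward as they close: fully open they stand 13 mm farther back than shut.
Start: joints at [1.166, 0.314, -0.047, 1.21, 0, 1.571], TCP at [236.297, 551.506, 250.299] pointing down, gripper open.
Joint ranges: [-2.67, 2.67], [-0.69, 1.73], [-1.03, 1.25], [-2.08, 2.16], [-1.42, 1.45], [-3.14, 3.14]. Speed limits (rad/s): [2.39, 2.39, 3.01, 3.14, 3.14, 3.14].

INTERFACE

Orientations are given as a rotation vector (axis times angle).
In Python, from cell import sensors, cams, job, robot gives the robot as it stands.
- The arm moves only by the shell command python3 -m handwheel 'ROWS'. ROWS is JSON, a list of rows, each an object with "hand": the closure in counts, from 0 (fully open) to 255 (shut); "travel": the shift along the world's x, y, z in m, a list of three; "twist": the turn about the world's z in rad. A call has 1 to 12 rows; each row shifts and turns the commanded pose from where the row before left it; what a row does not reach is not made up. A row lasts 1/12 s, in which the tool goes at most 41.7 mm and 7.16 degrees, less where a joint would pass 70% of its speed; a pose out of reach is approached as far as the arm can. A call with a gripper value outside its range is refused whole. The fingers move at their own pace and stop on an object; the grip force is fixed at half the most. Time passes only in rows, so rows that do not move let the fingers close. It gives the time, the measured TCP pose, the force, the opening and the grip force at its end, in the units of the state.
- sensors.get_obs(): the state, without advancing time (a new reading comes with each control period).
- cams.read_camera(name): name is "side" or "top"; returns a dict with "img" (400x640x3 uint8, red, green, blue), "range_z" (400x640 float32, mm along the optical axis (not along the pixel's ray), 0 where there is no reading), "camera_matrix" (3x3 intrinsics, pixels), "eye" and "rotation" of the camera in the world. Camera axes: x right, y up, looking along -z (the intrinsics and any distortion apply to the point x, -y, -z); pixel columns grow to the right and rows downward; lengths in mm; the calibration is good to about 2 mm. A picture is of the moment at which its call begins.
- job.job_done(): hands the job in; it is judged then, once.
Trained networks look in a picture, given as the dict that the camera call returned (one of the last four; its "shot" number tells which), for a name from the list of things; names that differ only in an ending like _2 or _b are one class to them, and where a whole thing is asked for, a point or a joint stands for the part that bears it (a point fixed in the world has none). Each returns a list of dicts, best first, with "p" (0 to 1); they miss things now and then, are a little off and sometimes report something else, mostly with a low value. They report only what shows in the picture. A call takes as long as a camera call.
- cams.find_in(query, picture): "box" ([left, top, right, bottom] in pixels, round what is visible of it).
- cams.trace(query, picture): "mask" (400x640 bool, what is visible of it) and "box" ([left, top, right, bottom] in pixels, round what is visible of it).
- cams.landmark_of(query, picture): "uv" ([column, row] in pixels: a listed point, or the origin of a listed thing).
The state is a dict: "time_s": time; "joint_positions": joint angles; "joint_velocities": joint speeds; "joint_efforts": joint torques, N m; "tcp_pos": TCP position; "tool_rot": TCP orientation; "wrist_force": force on the tool from outside, world axes, zero at the start; "wrist_torque": the same for the moment, N m; "finger_gap": opening from 0.0 (shut) to 1.0 (fully open); "grip_force": force on a finger pad.
Only numpy, scipy, OpenCV 4.12 (cv2) and the standard library are available. Lean on these libraries where they do the work, as an engineer would, in place of code of your own. Each camera call takes 0.05 s, during which the arm holds its last target. There are 200 camera calls.

## Working session

There is one attempt and no reset: what is moved stays moved. The work goes in short steps, Python scripts to look and compute and a shell command to move; the robot and the scene stay as the last step left them, time stands still between calls to the robot, and variables do not carry over. Pictures are saved under pics/ and viewed, at most 10 in all, crops included, and the job is handed in when it is done.

```bash
ls; mkdir -p pics
cat > h.py <<'E'
import numpy as np, cv2, sys
from scipy.spatial.transform import Rotation as R
from cell import sensors, cams, job, robot
def shot(n): return cams.read_camera(n)
def world(p,uv,z=None,d=None):
    K=np.array(p["camera_matrix"],float); M=np.array(p["rotation"],float); e=np.array(p["eye"],float)
    if M.shape!=(3,3): M=R.from_rotvec(M).as_matrix()
    uv=np.atleast_2d(np.array(uv,float))
    n=cv2.undistortPoints(uv[:,None],K,np.array(p.get("distortion",np.zeros(5)),float))[:,0]
    r=np.c_[n[:,0],-n[:,1],-np.ones(len(n))]
    if d is not None: return e+(r*np.reshape(d,(-1,1)))@M.T
    w=r@M.T
    return e+w*((z-e[2])/w[:,2])[:,None]
def cloud(p,mask):
    v,u=np.nonzero(mask&(p["range_z"]>0)); return world(p,np.c_[u,v],d=p["range_z"][v,u])
def save(p,f,crop=None,s=1):
    im=p["img"][...,::-1]
    if crop: im=im[crop[1]:crop[3],crop[0]:crop[2]]
    cv2.imwrite("pics/"+f,cv2.resize(im,None,fx=s,fy=s,interpolation=cv2.INTER_CUBIC))
E
python3 - <<'E'
from h import *
np.set_printoptions(precision=1,suppress=True)
for n in("top","side"):
    p=shot(n); save(p,n+"0.png"); print(n,[k for k in p],p["eye"],p.get("distortion"))
    for q in("phone","phone_lens","stand","rest","canister","lid","kettle","saucer","cup","scoop"):
        l=cams.landmark_of(q,p)[:1]; t=cams.trace(q,p)[:1]
        print(q,[(np.round(a["uv"]),round(a["p"],2)) for a in l],[(a["box"],round(a["p"],2)) for a in t])
        if t:
            c=cloud(p,np.array(t[0]["mask"])); 
            if len(c): print("   ",np.percentile(c,[2,50,98],axis=0).ravel())
print(sensors.get_obs())
E
python3 -m handwheel --help | head -30
```

```text
pics
top ['img', 'range_z', 'camera_matrix', 'eye', 'rotation', 'shot'] [ 495.4  128.4 1245.3] None
phone [(array([454., 257.]), 0.81)] [([434.9, 228.6, 478.0, 282.1], 0.93)]
    [ 428.4 -345.1    6.7  490.5 -294.4   13.   553.8 -243.7   18.4]
phone_lens [(array([464., 236.]), 0.73)] [([434.9, 228.2, 477.3, 280.1], 0.59)]
    [ 428.4 -348.4    6.8  491.7 -294.8   13.1  556.1 -241.3   18.4]
stand [(array([269., 238.]), 0.58)] [([248.4, 215.8, 284.0, 260.6], 0.91)]
    [477.4 213.7   0.6 535.3 254.   46.9 590.6 304.9 100.5]
rest [(array([272., 255.]), 0.7)] [([250.0, 216.0, 278.8, 256.9], 0.57)]
    [485.6 224.8  11.3 535.7 258.2  67.4 583.2 292.7 101.8]
canister [(array([346., 224.]), 0.4)] [([329.9, 225.2, 346.6, 246.4], 0.63)]
    [520.   28.7  12.  536.7  63.5  78.3 571.9  78.  137.4]
lid [(array([349., 220.]), 0.9)] []
kettle [(array([161., 249.]), 0.63)] [([93.5, 222.9, 189.4, 275.6], 0.71)]
    [431.1 477.5  17.2 497.2 529.  179.8 560.5 649.9 205.3]
saucer [] [([297.7, 136.5, 345.8, 182.1], 0.97)]
    [702.2  39.8   3.9 749.8 101.9  13.3 834.3 168.3  20.6]
cup [(array([320., 159
[... 1377 characters left out ...]
.62)] [([266.9, 211.8, 294.5, 238.1], 0.7)]
    [728.6  63.3  11.  766.6  98.4  48.3 804.4 159.8  67.3]
scoop [(array([299., 199.]), 0.65)] [([338.5, 242.0, 380.4, 269.2], 0.75)]
    [479.5 226.5  35.3 529.3 262.6  66.3 578.7 294.9 101.2]
{'time_s': 2.1, 'joint_positions': array([ 1.2,  0.3, -0. ,  1.2, -0. ,  1.6]), 'joint_velocities': array([-0., -0.,  0., -0.,  0., -0.]), 'joint_efforts': array([ -0. , -53.9,  34. ,   0. ,  -0. ,   0. ]), 'tcp_pos': array([236.3, 551.5, 250.3]), 'tool_rot': array([ 0.6,  3.1, -0. ]), 'wrist_force': array([-0.1,  0.9,  0.2]), 'wrist_torque': array([-0.,  0., -0.]), 'grip_force': 0.0, 'finger_gap': 0.9980290744084395}invalid input: not JSON, or not a number
```

View pics/top0.png

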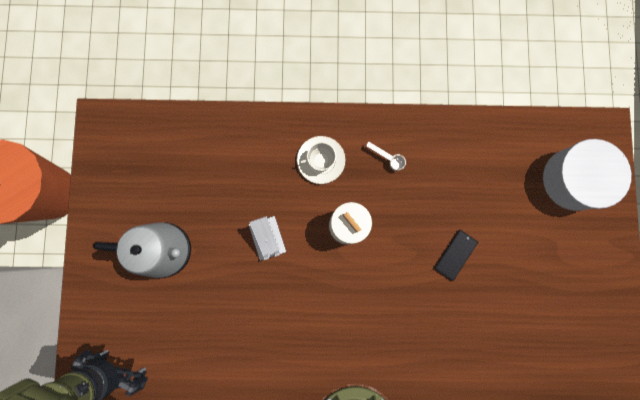

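View pics/side0.png

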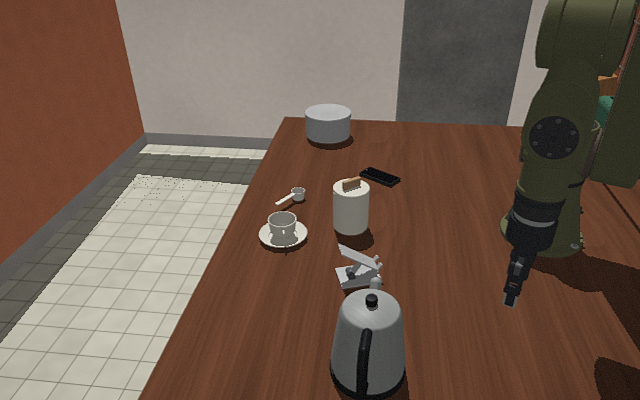

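Run:
```python
from h import *
np.set_printoptions(precision=2,suppress=True)
p=shot("top"); K=np.array(p["camera_matrix"])
print(K,p["rotation"])
def best(q,p): return np.array(cams.trace(q,p)[0]["mask"])
def rect(c):
    r=cv2.minAreaRect(c[:,:2].astype(np.float32)); b=cv2.boxPoints(r); e=[b[1]-b[0],b[2]-b[1]]
    l=max(e,key=np.linalg.norm); a=np.arctan2(l[1],l[0]); a=(a+np.pi/2)%np.pi-np.pi/2
    return np.array(r[0]),sorted(r[1]),a
m=best("phone",p); v,u=np.nonzero(m); c=world(p,np.c_[u,v],z=12); print("phone",rect(c), c.mean(0))
l=cams.landmark_of("phone_lens",p)[0]; print("lens",world(p,[l["uv"]],z=12))
c=cloud(p,m); print(rect(c[c[:,2]>5]))
s=shot("side")
for q in(p,s):
    m=cv2.dilate(best("rest",q).astype(np.uint8),np.ones((5,5)))>0; c=cloud(q,m)
    # rest plate: points above 40, fit plane normal
    c=c[(c[:,2]>30)&(c[:,2]<106)]
    for _ in range(5):
        n=np.linalg.svd(c-c.mean(0))[2][2]; n*=np.sign(n[2]); d=(c-c.mean(0))@n; c=c[abs(d)<max(3,1*d.std())]
    print("rest n",n,np.degrees(np.arccos(n[2])),"yaw",np.arctan2(-n[1],-n[0]),"mean",c.mean(0),len(c))
    yaw=np.arctan2(-n[1],-n[0]); x=np.array([np.cos(yaw),np.sin(yaw),0]); y=np.array([-x[1],x[0],0])
    print("  x ext",np.percentile(c@x,[1,99]),"y ext",np.percentile(c@y,[1,99]),"z",np.percentile(c[:,2],[1,99]))
    try:
        l=cams.landmark_of("rest",q)[0]; print("  rest lm",world(q,[l["uv"]],z=35),l["p"])
        l=cams.landmark_of("stand",q)[0]; print("  stand lm",world(q,[l["uv"]],z=0),l["p"])
    except Exception as e: print(e)
# lid: disc top z 139, bar top 165
for q in(p,s):
    v,u=np.mgrid[0:400,0:640]; C=cloud(q,np.ones((400,640),bool))
    near=np.hypot(C[:,0]-570,C[:,1]-25)<90
    C=C[near]; b=C[(C[:,2]>152)&(C[:,2]<175)]; print("bar",rect(b),b.mean(0),len(b))
    t=C[(C[:,2]>133)]; print("disc",cv2.minEnclosingCircle(t[:,:2].astype(np.float32)),np.median(t,axis=0),len(t))
o=sensors.get_obs(); T=R.from_rotvec(o["tool_rot"]).as_matrix(); print(T, "tool y ang",np.arctan2(T[1,1],T[0,1]))
save(p,"top_c.png",(230,130,490,300),3)
```

```text
[[420.95   0.   317.49]
 [  0.   420.95 202.97]
 [  0.     0.     1.  ]] [ 0.08 -0.1  -1.56]
phone (array([ 491.43, -294.78]), [67.82958221435547, 141.02999877929688], np.float32(-0.5974066)) [ 491.18 -294.51   12.  ]
lens [[ 540.27 -332.74   12.  ]]
(array([ 491.74, -296.22]), [67.68875885009766, 141.45065307617188], np.float32(-0.5934333))
rest n [-0.53 -0.18  0.83] 34.308488090021285 yaw 0.3319876167084506 mean [538.14 259.8   70.76] 554
  x ext [541.97 639.02] y ext [45.65 94.66] z [ 35.97 101.42]
  rest lm [[491.   236.15  35.  ]] 0.96
  stand lm [[538.73 251.     0.  ]] 0.65
rest n [-0.54 -0.18  0.82] 34.61553087360445 yaw 0.3170765096398542 mean [534.11 262.91  69.5 ] 386
  x ext [539.38 636.87] y ext [ 54.94 107.27] z [ 35.74 101.81]
  rest lm [[488.31 229.05  35.  ]] 0.79
  stand lm [[536.12 251.85   0.  ]] 0.69
bar (array([573.23,  24.57]), [14.191408157348633, 58.935691833496094], np.float32(0.6966268)) [572.59  24.9  164.41] 135
disc ((573.4096069335938, 24.374004364013672), 53.83124923706055) [572.43  24.53 140.2 ] 1296
bar (array([570.5,  28.4]), [17.897842407226562, 61.213809967041016], np.float32(0.70159996)) [571.24  29.9  161.5 ] 121
disc ((573.4965209960938, 28.98297691345215), 55.993289947509766) [569.37  38.93 140.94] 603
[[-0.92  0.39 -0.  ]
 [ 0.39  0.92 -0.  ]
 [ 0.   -0.   -1.  ]] tool y ang 1.1659870521689646
```

View pics/top_c.png

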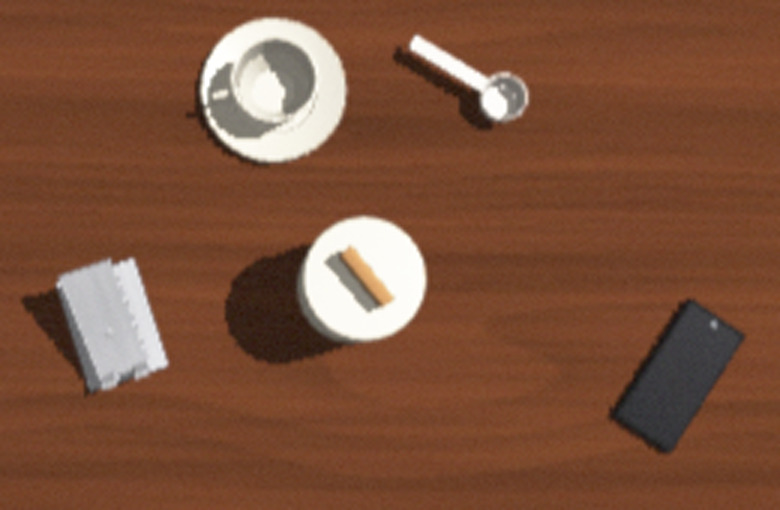

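```bash
python3 -m handwheel '[{"hand":0,"travel":[0.02,-0.033,0],"twist":-0.095},{"hand":0,"travel":[0.02,-0.033,0],"twist":-0.095},{"hand":0,"travel":[0.02,-0.033,0],"twist":0},{"hand":0,"travel":[0.02,-0.033,0],"twist":0},{"hand":0,"travel":[0.02,-0.033,0],"twist":0},{"hand":0,"travel":[0.02,-0.033,0],"twist":0},{"hand":0,"travel":[0.02,-0.033,0],"twist":0},{"hand":0,"travel":[0.02,-0.033,0],"twist":0},{"hand":0,"travel":[0.02,-0.033,0],"twist":0}]'
python3 - <<'E'
from h import *
np.set_printoptions(precision=1,suppress=True)
print([a for a in dir(robot) if a[0]!="_"], robot.finger_overhang)
for n in("top","side"):
    p=shot(n); C=cloud(p,np.ones((400,640),bool))
    yaw=.325; x=np.array([np.cos(yaw),np.sin(yaw),0]); y=np.array([-x[1],x[0],0]); a=np.radians(35)
    O=np.array([490,244.6,35]); X=x*np.cos(a)+np.array([0,0,np.sin(a)]); Z=np.cross(X,y)
    q=np.c_[(C-O)@X,(C-O)@y,(C-O)@Z]
    k=(abs(q[:,2])<4)&(q[:,0]>8)&(q[:,0]<125)&(abs(q[:,1])<60)
    w=q[k]; print(n,len(w),"off",np.median(w[:,2]))
    for lo in range(8,120,14):
        s=w[(w[:,0]>=lo)&(w[:,0]<lo+14)]
        if len(s): print(lo,len(s),s[:,1].min(),s[:,1].max(), "z",np.median(s[:,2]))
    print("xmax",np.sort(w[:,0])[-8:])
E
```

```text
time_s: 3.35
tcp_pos: [417.0, 252.8, 250.6]
tool_rot: [0.92, 3.003, 0.001]
wrist_force: [1.1, 1.0, -0.3]
finger_gap: 1.0
grip_force: 0.0
['PlanningError', 'finger_overhang'] 19.0
top 591 off -0.025429480858433006
8 71 -25.937043296721058 24.058583495740685 z 0.04169839436068349
22 69 -26.043764613841137 23.146146617142 z -0.49657186106246887
36 81 -25.850796619184504 23.757763408419155 z 0.309448496511316
50 74 -25.216783093779675 23.98177143478698 z -0.05550504243393295
64 76 -25.747753184474274 24.265668821958208 z -0.082242336222403
78 77 -25.14237026463657 23.845498230248964 z -0.0757300759286483
92 80 -25.44777619548053 24.183073529329473 z -0.0380190192932361
106 63 -24.627502628692152 24.71437918347219 z 0.06364714861080983
xmax [116.2 116.4 116.5 116.9 117.1 117.5 117.7 118. ]
side 362 off 0.9549893994003669
8 42 -21.896584988993066 25.24534574811516 z 1.4107482966428713
22 42 -24.58436705725954 27.495144364975964 z 1.1134915689309426
36 46 -25.820021186679163 28.13783507968749 z 0.8467821647178578
50 44 -25.269994624880326 26.405182959550213 z 0.7543796702562571
64 48 -25.850346756416535 26.27844973282504 z 0.8723672996295553
78 43 -23.424162842067183 27.87176933455163 z 0.9945184436446051
92 50 -25.574821127186787 29.26659720128875 z 0.9947818363228187
106 47 -23.453537717108095 26.598307157632124 z 0.5641075609757626
xmax [115.9 115.9 115.9 116.2 116.6 116.6 116.8 116.9]
```

```bash
python3 -m handwheel '[{"hand":0,"travel":[0.004,-0.041,0],"twist":0},{"hand":0,"travel":[0.004,-0.041,0],"twist":0},{"hand":0,"travel":[0.004,-0.041,0],"twist":0},{"hand":0,"travel":[0.004,-0.041,0],"twist":0},{"hand":0,"travel":[0.004,-0.041,0],"twist":0},{"hand":0,"travel":[0.004,-0.041,0],"twist":0},{"hand":0,"travel":[0.004,-0.041,0],"twist":0},{"hand":0,"travel":[0.004,-0.041,0],"twist":0},{"hand":0,"travel":[0.004,-0.041,0],"twist":0},{"hand":0,"travel":[0.004,-0.041,0],"twist":0},{"hand":0,"travel":[0.004,-0.041,0],"twist":0},{"hand":0,"travel":[0.004,-0.041,0],"twist":0}]'; python3 -m handwheel '[{"hand":0,"travel":[0.002,-0.039,0],"twist":0},{"hand":0,"travel":[0,0,-0.04],"twist":0},{"hand":0,"travel":[0,0,-0.04],"twist":0},{"hand":0,"travel":[0,0,-0.04],"twist":0},{"hand":0,"travel":[0,0,-0.04],"twist":0},{"hand":0,"travel":[0,0,-0.02],"twist":0},{"hand":0,"travel":[0,0,0],"twist":0},{"hand":0,"travel":[0,0,0],"twist":0}]'
```

```text
time_s: 4.45
tcp_pos: [464.5, -239.0, 250.5]
tool_rot: [0.92, 3.003, 0.001]
wrist_force: [1.9, 0.1, 0.3]
finger_gap: 0.997
grip_force: 0.0
time_s: 5.12
tcp_pos: [465.8, -275.5, 69.6]
tool_rot: [-0.919, -3.002, -0.001]
wrist_force: [0.0, -0.5, 1.4]
finger_gap: 1.002
grip_force: 0.0
```

```bash
python3 -m handwheel '[{"hand":0,"travel":[0.001,-0.003,-0.03],"twist":0},{"hand":0,"travel":[0,0,-0.02],"twist":0},{"hand":0,"travel":[0,0,0],"twist":0},{"hand":0,"travel":[0,0,0],"twist":0}]'
python3 - <<'E'
from h import *
s=shot("side"); save(s,"ph1.png",(320,130,440,220),6)
E
```

```text
time_s: 5.45
tcp_pos: [468.1, -279.6, 21.7]
tool_rot: [0.92, 3.003, -0.0]
wrist_force: [0.1, 0.4, 0.6]
finger_gap: 1.002
grip_force: 0.0
```

View pics/ph1.png

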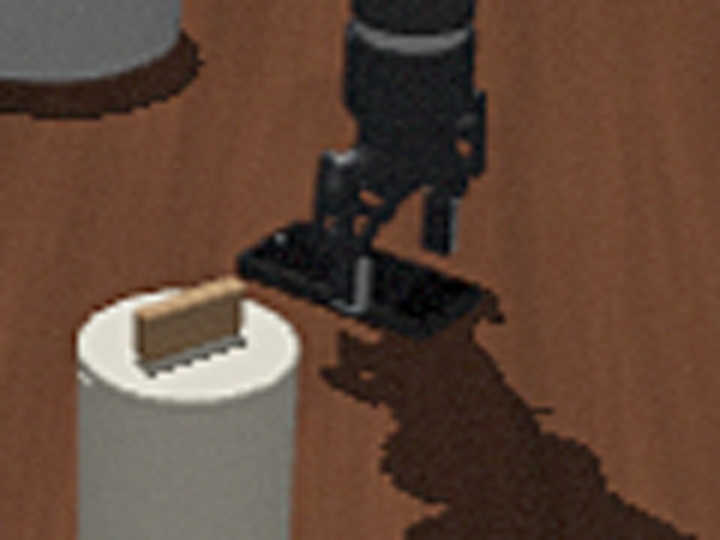

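```bash
python3 -m handwheel '[{"hand":0,"travel":[0,0,-0.007],"twist":0},{"hand":0,"travel":[0,0,0],"twist":0},{"hand":255,"travel":[0,0,0],"twist":0},{"hand":255,"travel":[0,0,0],"twist":0},{"hand":255,"travel":[0,0,0],"twist":0},{"hand":255,"travel":[0,0,0],"twist":0},{"hand":255,"travel":[0,0,0],"twist":0},{"hand":255,"travel":[0,0,0],"twist":0},{"hand":255,"travel":[0,0,0],"twist":0},{"hand":255,"travel":[0,0,0],"twist":0}]'
```

```text
time_s: 6.33
tcp_pos: [467.6, -279.8, 14.5]
tool_rot: [0.921, 3.003, -0.001]
wrist_force: [-2.2, 1.2, 7.8]
finger_gap: 0.754
grip_force: 66.3
```

```bash
python3 -m handwheel '[{"hand":255,"travel":[0,0,0.02],"twist":0},{"hand":255,"travel":[0,0,0.04],"twist":0},{"hand":255,"travel":[0,0,0.04],"twist":0},{"hand":255,"travel":[0,0,0.04],"twist":0},{"hand":255,"travel":[0,0,0.04],"twist":0},{"hand":255,"travel":[0,0.015,0.025],"twist":0.05},{"hand":255,"travel":[0.005,0.035,0],"twist":0.07},{"hand":255,"travel":[0.005,0.038,0],"twist":0.07},{"hand":255,"travel":[0.005,0.038,0],"twist":0.07},{"hand":255,"travel":[0.005,0.038,0],"twist":0.07},{"hand":255,"travel":[0.005,0.038,0],"twist":0.07},{"hand":255,"travel":[0.005,0.038,0],"twist":0.07}]';  python3 -m handwheel '[{"hand":255,"travel":[0.005,0.038,0],"twist":0.07},{"hand":255,"travel":[0.005,0.038,0],"twist":0.07},{"hand":255,"travel":[0.005,0.038,0],"twist":0.07},{"hand":255,"travel":[0.005,0.038,0],"twist":0.07},{"hand":255,"travel":[0.005,0.038,0],"twist":0.07},{"hand":255,"travel":[0.005,0.038,0],"twist":0.07},{"hand":255,"travel":[0.005,0.038,0],"twist":0.03},{"hand":255,"travel":[0.005,0.03,0],"twist":0},{"hand":255,"travel":[0,0,0],"twist":0},{"hand":255,"travel":[0,0,0],"twist":0}]'
python3 - <<'E'
from h import *
np.set_printoptions(precision=2,suppress=True)
o=sensors.get_obs(); T=R.from_rotvec(o["tool_rot"]).as_matrix(); print(o["tcp_pos"],"toolx/y ang",np.arctan2(T[1,1],T[0,1]),o["joint_positions"])
s=shot("top"); m=cams.trace("phone",s)
if m:
    c=cloud(s,np.array(m[0]["mask"])); c=c[abs(c[:,2]-np.median(c[:,2]))<8]; r=cv2.minAreaRect(c[:,:2].astype(np.float32)); print(m[0]["p"],r,np.percentile(c,[5,50,95],axis=0))
    n=np.linalg.svd(c-c.mean(0))[2][2]; print(n)
l=cams.landmark_of("phone_lens",s); print(l[:1], l and world(s,[l[0]["uv"]],z=220))
save(s,"ph2.png",(200,150,360,300),4)
E
```

```text
time_s: 7.33
tcp_pos: [496.9, -37.8, 218.6]
tool_rot: [0.191, 3.136, 0.0]
wrist_force: [0.6, -0.1, -1.0]
finger_gap: 0.752
grip_force: 67.3
time_s: 8.17
tcp_pos: [536.9, 257.9, 217.9]
tool_rot: [0.513, -3.099, 0.001]
wrist_force: [0.4, -0.5, -1.9]
finger_gap: 0.748
grip_force: 67.3
[536.88 257.93 217.88] toolx/y ang 1.8988028819607494 [ 0.45  0.32 -0.11  1.14 -0.    0.12]
0.54 ((571.5029296875, 242.99496459960938), (138.35182189941406, 22.919633865356445), 20.469749450683594) [[511.5  219.13 212.72]
 [598.83 250.69 215.94]
 [633.4  270.34 218.78]]
[-0.03  0.09 -1.  ]
[{'uv': [247.7, 195.7], 'p': 0.67}] [[628.42 285.59 220.  ]]
```

View pics/ph2.png

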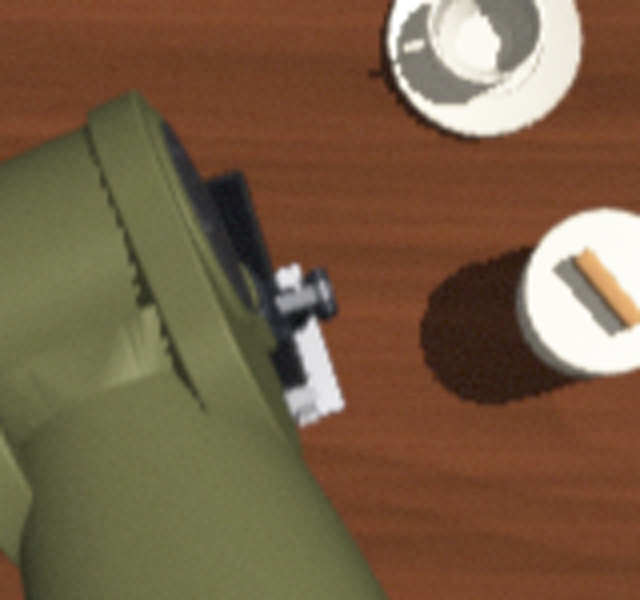

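```bash
python3 -m handwheel '[{"hand":255,"travel":[-0.004,0.001,-0.03],"twist":0},{"hand":255,"travel":[0,0,-0.035],"twist":0},{"hand":255,"travel":[0,0,-0.03],"twist":0},{"hand":255,"travel":[0,0,-0.008],"twist":0},{"hand":255,"travel":[0,0,-0.008],"twist":0},{"hand":255,"travel":[0,0,0],"twist":0}]';  python3 -m handwheel '[{"hand":255,"travel":[0,0,-0.005],"twist":0},{"hand":255,"travel":[0,0,-0.005],"twist":0},{"hand":255,"travel":[0,0,0],"twist":0}]'; python3 -m handwheel '[{"hand":255,"travel":[0,0,-0.005],"twist":0},{"hand":255,"travel":[0,0,-0.005],"twist":0},{"hand":255,"travel":[0,0,0],"twist":0}]'
python3 - <<'E'
from h import *
p=shot("side"); save(p,"ph3.png",(310,200,440,300),5)
E
```

```text
time_s: 8.82
tcp_pos: [531.7, 255.3, 107.3]
tool_rot: [0.505, -3.097, 0.002]
wrist_force: [-4.3, -2.9, 4.4]
finger_gap: 0.752
grip_force: 69.5
time_s: 9.07
tcp_pos: [532.6, 255.8, 99.0]
tool_rot: [0.506, -3.099, 0.001]
wrist_force: [-7.5, -3.7, 9.9]
finger_gap: 0.752
grip_force: 71.6
time_s: 9.32
tcp_pos: [533.2, 256.2, 89.3]
tool_rot: [-0.506, 3.1, -0.0]
wrist_force: [-5.9, -2.6, 8.7]
finger_gap: 0.752
grip_force: 73.0
```

View pics/ph3.png

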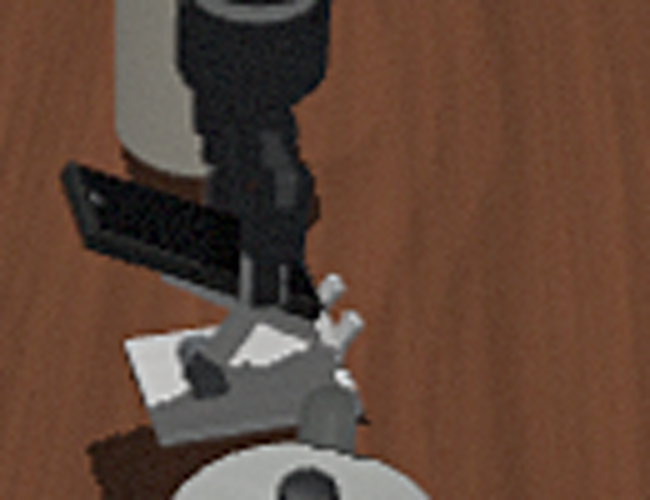

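```bash
python3 -m handwheel '[{"hand":255,"travel":[0,0.001,-0.004],"twist":0},{"hand":255,"travel":[0,0.001,-0.003],"twist":0},{"hand":255,"travel":[-0.004,-0.0005,-0.003],"twist":0},{"hand":255,"travel":[-0.004,-0.0005,-0.003],"twist":0},{"hand":255,"travel":[0,0,0],"twist":0}]';  python3 -m handwheel '[{"hand":255,"travel":[-0.004,-0.001,-0.003],"twist":0},{"hand":255,"travel":[-0.003,-0.001,-0.002],"twist":0},{"hand":255,"travel":[0,0,0],"twist":0}]'
```

```text
time_s: 9.78
tcp_pos: [532.1, 257.5, 82.7]
tool_rot: [-0.5, 3.086, -0.003]
wrist_force: [-2.6, -9.6, 33.8]
finger_gap: 0.753
grip_force: 76.6
time_s: 10.03
tcp_pos: [527.7, 257.8, 79.8]
tool_rot: [-0.5, 3.081, 0.003]
wrist_force: [-0.8, -4.8, 39.8]
finger_gap: 0.753
grip_force: 77.3
```

```bash
python3 -m handwheel '[{"hand":255,"travel":[0,0,0.004],"twist":0},{"hand":255,"travel":[0,0,0],"twist":0}]';  python3 -m handwheel '[{"hand":255,"travel":[-0.004,-0.001,0],"twist":0},{"hand":255,"travel":[0,0,0],"twist":0}]'
python3 - <<'E'
from h import *
p=shot("side"); save(p,"ph4.png",(310,200,440,300),5)
E
```

```text
time_s: 10.2
tcp_pos: [520.9, 256.4, 77.2]
tool_rot: [-0.505, 3.095, 0.002]
wrist_force: [-0.7, -0.1, 0.5]
finger_gap: 0.754
grip_force: 72.9
time_s: 10.37
tcp_pos: [513.2, 254.6, 73.1]
tool_rot: [0.507, -3.099, 0.001]
wrist_force: [-0.5, -0.0, -0.3]
finger_gap: 0.75
grip_force: 72.5
```

View pics/ph4.png

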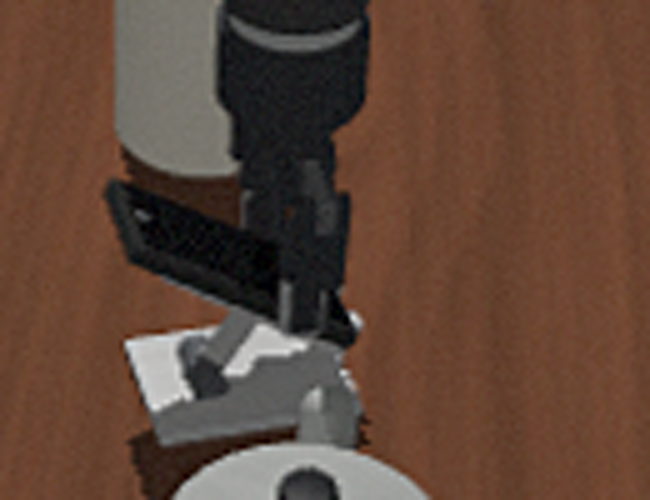

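```bash
cat >> h.py <<'E'
yaw=.325; xs=np.array([np.cos(yaw),np.sin(yaw),0]); ys=np.array([-xs[1],xs[0],0]); al=np.radians(35)
O=np.array([490,244.6,35]); X=xs*np.cos(al)+np.array([0,0,np.sin(al)]); Z=np.cross(X,ys)
def torest(C): return np.c_[(C-O)@X,(C-O)@ys,(C-O)@Z]
def phonecheck():
    for n in("side","top"):
        p=shot(n)
        for q in("phone","phone_lens"):
            t=cams.trace(q,p)
            if t and t[0]["p"]>.4:
                w=torest(cloud(p,np.array(t[0]["mask"]))); w=w[(abs(w[:,2])<60)&(w[:,0]>-30)&(w[:,0]<170)&(abs(w[:,1])<45)]
                f=w[w[:,2]>np.percentile(w[:,2],30)]
                A=np.c_[w[:,0],w[:,1],np.ones(len(w))]; k=np.ones(len(w),bool)
                for _ in range(6):
                    c=np.linalg.lstsq(A[k],w[k,2],rcond=None)[0]; r=w[:,2]-A@c; k=abs(r)<max(2.5,np.std(r[k]))
                s=w[k]
                print(n,q,round(t[0]["p"],2),len(w),k.sum(),"slopes",c[:2],"z at x=20,130:",c[2]+20*c[0],c[2]+130*c[0],"x",np.percentile(s[:,0],[1,99]),"y",np.percentile(s[:,1],[1,99]))
        for q in("phone","phone_lens"):
            l=cams.landmark_of(q,p)
            if l:
                v,u=int(l[0]["uv"][1]),int(l[0]["uv"][0]); print("  lm",q,round(l[0]["p"],2),torest(world(p,[l[0]["uv"]],d=p["range_z"][v,u])))
E
python3 - <<'E'
from h import *
np.set_printoptions(precision=2,suppress=True)
phonecheck()
E
```

```text
side phone 0.63 574 435 slopes [-0.04  0.  ] z at x=20,130: 17.11472808337419 12.506327689897358 x [  8.36 141.48] y [-29.45  36.16]
side phone_lens 0.69 605 441 slopes [-0.04  0.  ] z at x=20,130: 17.110754757871582 12.490900583102947 x [  8.1  141.48] y [-30.97  36.15]
  lm phone 0.89 [[87.67 14.07 13.4 ]]
  lm phone_lens 0.64 [[131.53  -0.55  11.35]]
top phone 0.55 171 121 slopes [-0.03  0.09] z at x=20,130: 17.75492434241565 14.027518222474068 x [  5.54 141.25] y [-32.24 -16.4 ]
top phone_lens 0.66 155 114 slopes [-0.04  0.02] z at x=20,130: 15.870359675078719 11.677992718003775 x [  6.55 142.52] y [-32.17 -15.03]
  lm phone 0.72 [[330.26 -44.61 436.91]]
  lm phone_lens 0.49 [[344.1  -42.13 407.65]]
```

```bash
python3 -m handwheel '[{"hand":255,"travel":[0.001,0.0005,-0.003],"twist":0},{"hand":255,"travel":[0.001,0,-0.002],"twist":0},{"hand":255,"travel":[0,0,0],"twist":0},{"hand":255,"travel":[0,0,0],"twist":0}]'; python3 -c "
from h import *
np.set_printoptions(precision=2,suppress=True)
phonecheck()"
```

```text
time_s: 11.25
tcp_pos: [514.8, 255.9, 70.8]
tool_rot: [0.508, -3.098, -0.001]
wrist_force: [-15.3, -6.8, 26.8]
finger_gap: 0.75
grip_force: 76.8
side phone 0.87 592 414 slopes [-0. -0.] z at x=20,130: 13.707236478179674 13.3372470895251 x [  5.43 142.22] y [-27.55  36.9 ]
side phone_lens 0.94 527 391 slopes [-0. -0.] z at x=20,130: 13.840204063243501 13.290383113826648 x [  9.7  142.27] y [-27.13  36.65]
  lm phone 0.57 [[81.09  9.46 14.88]]
  lm phone_lens 0.69 [[139.72  -2.9   12.67]]
top phone 0.52 175 123 slopes [-0.    0.02] z at x=20,130: 12.482535641016547 12.096082573405273 x [  2.05 143.35] y [-32.24 -15.7 ]
top phone_lens 0.43 155 117 slopes [-0.01  0.03] z at x=20,130: 13.144209130211463 12.343900819061354 x [  7.58 143.38] y [-32.25 -15.68]
  lm phone 0.48 [[331.3  -38.14 435.87]]
  lm phone_lens 0.62 [[342.61 -43.6  392.59]]
```

```bash
python3 -m handwheel '[{"hand":255,"travel":[-0.003,-0.001,-0.001],"twist":0},{"hand":255,"travel":[-0.002,-0.0005,-0.001],"twist":0},{"hand":255,"travel":[0,0,0],"twist":0}]'; python3 -m handwheel '[{"hand":0,"travel":[0,0,0],"twist":0},{"hand":0,"travel":[0,0,0],"twist":0},{"hand":0,"travel":[0,0,0],"twist":0},{"hand":0,"travel":[0,0,0],"twist":0},{"hand":0,"travel":[0,0,0],"twist":0},{"hand":0,"travel":[0,0,0],"twist":0}]';  python3 -m handwheel '[{"hand":0,"travel":[0,0,0.02],"twist":0},{"hand":0,"travel":[0,0,0.04],"twist":0},{"hand":0,"travel":[0,0,0.04],"twist":0},{"hand":0,"travel":[0,0,0.04],"twist":0},{"hand":0,"travel":[-0.01,-0.04,0],"twist":0},{"hand":0,"travel":[-0.01,-0.04,0],"twist":0},{"hand":0,"travel":[-0.01,-0.04,0],"twist":0},{"hand":0,"travel":[0,0,0],"twist":0}]'
python3 - <<'E'
from h import *
np.set_printoptions(precision=2,suppress=True)
phonecheck()
p=shot("side"); save(p,"ph5.png",(310,170,440,300),4)
E
```

```text
time_s: 12.0
tcp_pos: [514.6, 255.8, 70.7]
tool_rot: [-0.507, 3.092, 0.002]
wrist_force: [-6.4, -4.2, 27.4]
finger_gap: 0.75
grip_force: 76.6
time_s: 12.5
tcp_pos: [511.2, 254.5, 65.9]
tool_rot: [0.509, -3.1, 0.0]
wrist_force: [-0.4, 0.4, 0.6]
finger_gap: 0.996
grip_force: 0.0
time_s: 13.17
tcp_pos: [478.9, 129.1, 206.2]
tool_rot: [0.501, -3.099, 0.005]
wrist_force: [0.4, -0.3, 0.2]
finger_gap: 1.0
grip_force: 0.0
side phone 0.97 734 553 slopes [-0.02 -0.01] z at x=20,130: 14.676351342609388 12.957559160428708 x [  4.71 140.53] y [-28.92  36.36]
side phone_lens 0.77 693 532 slopes [-0.02 -0.01] z at x=20,130: 14.768158953326523 12.95086014416823 x [  8.89 140.56] y [-27.12  36.38]
  lm phone 0.67 [[79.15 15.52 11.37]]
  lm phone_lens 0.91 [[139.16  -3.59  11.71]]
top phone 0.94 781 615 slopes [-0.01  0.01] z at x=20,130: 13.183504007754035 12.184647823486783 x [  9.86 141.32] y [-30.74  32.54]
top phone_lens 0.82 800 625 slopes [-0.01  0.01] z at x=20,130: 13.241987820638707 12.087888915779319 x [  7.06 141.3 ] y [-31.04  32.78]
  lm phone 0.86 [[74.41  3.77 11.44]]
  lm phone_lens 0.64 [[134.96  -3.7   11.89]]
```

View pics/ph5.png

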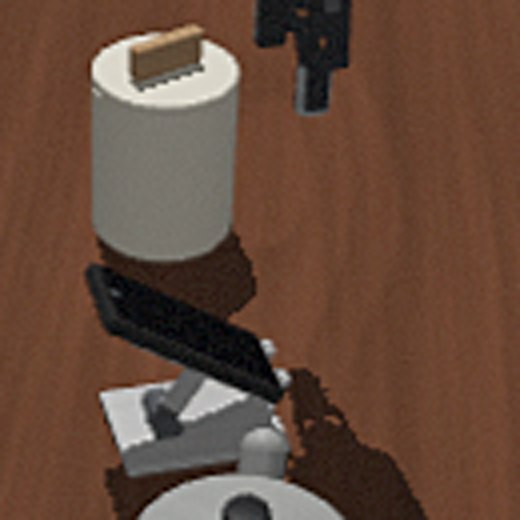

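```bash
python3 -m handwheel '[{"hand":0,"travel":[0.023,-0.026,0],"twist":0.093},{"hand":0,"travel":[0.023,-0.026,0],"twist":0.093},{"hand":0,"travel":[0.023,-0.026,0],"twist":0.093},{"hand":0,"travel":[0.023,-0.026,0],"twist":0.093},{"hand":0,"travel":[0,0,0],"twist":0},{"hand":0,"travel":[0,0,0],"twist":0},{"hand":0,"travel":[0,0,0],"twist":0}]'; python3 -c "
from h import *
o=sensors.get_obs(); T=R.from_rotvec(o['tool_rot']).as_matrix(); print(o['tcp_pos'],np.arctan2(T[1,1],T[0,1]),o['joint_positions'])"
```

```text
time_s: 14.3
tcp_pos: [572.8, 30.8, 205.9]
tool_rot: [1.071, -2.952, -0.001]
wrist_force: [-0.3, -0.2, -0.5]
finger_gap: 1.001
grip_force: 0.0
[572.81396305  30.79556686 205.86713869] 2.266913485821073 [ 5.34868251e-02  2.86193960e-01 -1.86600279e-01  1.09922365e+00
  4.10813789e-04 -6.42630973e-01]
```

```bash
python3 -m handwheel '[{"hand":0,"travel":[0,-0.005,-0.02],"twist":0},{"hand":0,"travel":[0,0,-0.02],"twist":0},{"hand":0,"travel":[0,0,0],"twist":0},{"hand":0,"travel":[0,0,0],"twist":0}]'; python3 -m handwheel '[{"hand":255,"travel":[0,0,0],"twist":0},{"hand":255,"travel":[0,0,0],"twist":0},{"hand":255,"travel":[0,0,0],"twist":0},{"hand":255,"travel":[0,0,0],"twist":0},{"hand":255,"travel":[0,0,0],"twist":0},{"hand":255,"travel":[0,0,0],"twist":0},{"hand":255,"travel":[0,0,0],"twist":0},{"hand":255,"travel":[0,0,0],"twist":0},{"hand":255,"travel":[0,0,0],"twist":0},{"hand":255,"travel":[0,0,0],"twist":0},{"hand":255,"travel":[0,0,0],"twist":0}]'
```

```text
time_s: 14.63
tcp_pos: [571.6, 26.5, 165.7]
tool_rot: [1.074, -2.95, -0.002]
wrist_force: [-0.3, -0.0, 0.3]
finger_gap: 0.999
grip_force: 0.0
time_s: 15.55
tcp_pos: [573.6, 25.6, 166.9]
tool_rot: [-1.073, 2.952, -0.0]
wrist_force: [-0.1, 1.3, 5.9]
finger_gap: 0.142
grip_force: 60.0
```

```bash
python3 -m handwheel '[{"hand":255,"travel":[0,0,0],"twist":0.1},{"hand":255,"travel":[0,0,0],"twist":0.1},{"hand":255,"travel":[0,0,0],"twist":0.1},{"hand":255,"travel":[0,0,0],"twist":0.1},{"hand":255,"travel":[0,0,0],"twist":0.1},{"hand":255,"travel":[0,0,0],"twist":0.1},{"hand":255,"travel":[0,0,0],"twist":0.1},{"hand":255,"travel":[0,0,0],"twist":0.1},{"hand":255,"travel":[0,0,0],"twist":0.1},{"hand":255,"travel":[0,0,0],"twist":0.1},{"hand":255,"travel":[0,0,0],"twist":0.02},{"hand":255,"travel":[0,0,0],"twist":0}]'; python3 -m handwheel '[{"hand":255,"travel":[0,0,0],"twist":0}]'; python3 -c "
from h import *
np.set_printoptions(precision=2,suppress=True)
o=sensors.get_obs(); T=R.from_rotvec(o['tool_rot']).as_matrix(); print(o['tcp_pos'],np.arctan2(T[1,1],T[0,1]),o['joint_positions'],o['wrist_torque'])
s=shot('side'); C=cloud(s,np.ones((400,640),bool)); C=C[np.hypot(C[:,0]-570,C[:,1]-25)<90]
b=C[(C[:,2]>143)&(C[:,2]<165)]; print(np.median(b,axis=0))
save(s,'lid1.png',(310,140,430,240),5)"
```

```text
time_s: 16.55
tcp_pos: [573.4, 25.7, 166.8]
tool_rot: [-2.378, 2.052, 0.0]
wrist_force: [-1.9, 0.3, 5.9]
finger_gap: 0.147
grip_force: 60.1
time_s: 16.63
tcp_pos: [573.4, 25.7, 166.8]
tool_rot: [-2.377, 2.052, 0.0]
wrist_force: [-1.1, 1.9, 5.9]
finger_gap: 0.146
grip_force: 60.1
[573.42  25.73 166.84] -2.9950881353426024 [ 0.04  0.31 -0.25  1.01  0.   -1.67] [ 0.26  0.34 -0.  ]
[574.12  40.48 155.67]
```

View pics/lid1.png

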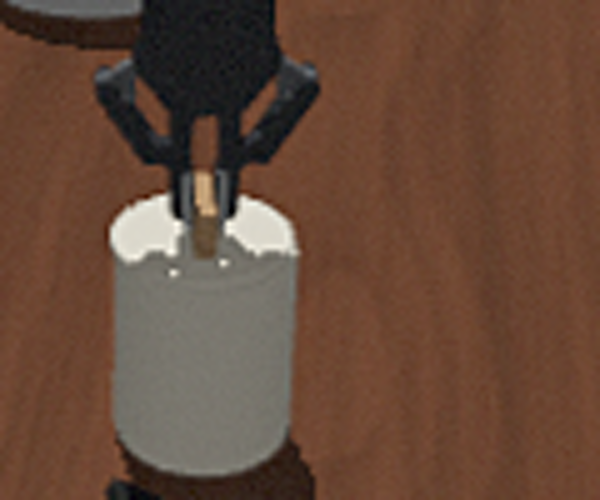

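```bash
python3 -m handwheel '[{"hand":255,"travel":[0,0,0.004],"twist":0},{"hand":255,"travel":[0,0,0.004],"twist":0},{"hand":255,"travel":[0,0,0],"twist":0}]';python3 -m handwheel '[{"hand":255,"travel":[0,0,0.01],"twist":0},{"hand":255,"travel":[0,0,0.01],"twist":0},{"hand":255,"travel":[0,0,0],"twist":0},{"hand":255,"travel":[0,0,0],"twist":0}]'
```

```text
time_s: 16.93
tcp_pos: [573.2, 25.6, 174.6]
tool_rot: [-2.378, 2.053, 0.001]
wrist_force: [-0.4, 1.4, -1.2]
finger_gap: 0.146
grip_force: 59.2
time_s: 17.27
tcp_pos: [574.3, 25.4, 195.6]
tool_rot: [-2.377, 2.052, -0.003]
wrist_force: [0.3, 0.4, -1.5]
finger_gap: 0.147
grip_force: 59.1
```

```bash
python3 -m handwheel '[{"hand":255,"travel":[0,0,0.025],"twist":0},{"hand":255,"travel":[0,0,0.02],"twist":0},{"hand":255,"travel":[-0.004,0.02,0],"twist":-0.116},{"hand":255,"travel":[-0.004,0.02,0],"twist":-0.116},{"hand":255,"travel":[-0.004,0.02,0],"twist":-0.116},{"hand":255,"travel":[-0.004,0.02,0],"twist":-0.116},{"hand":255,"travel":[-0.004,0.02,0],"twist":-0.116},{"hand":255,"travel":[-0.004,0.02,0],"twist":-0.116},{"hand":255,"travel":[-0.004,0.02,0],"twist":-0.116},{"hand":255,"travel":[-0.004,0.02,0],"twist":-0.116},{"hand":255,"travel":[-0.004,0.02,0],"twist":-0.116},{"hand":255,"travel":[-0.004,0.02,0],"twist":-0.116}]'; python3 -m handwheel '[{"hand":255,"travel":[-0.004,0.02,0],"twist":-0.116},{"hand":255,"travel":[-0.003,0.013,0],"twist":-0.114},{"hand":255,"travel":[0,0,0],"twist":0},{"hand":255,"travel":[0,0,0],"twist":0}]'; python3 -c "
from h import *
np.set_printoptions(precision=2,suppress=True)
o=sensors.get_obs(); T=R.from_rotvec(o['tool_rot']).as_matrix(); print(o['tcp_pos'],np.arctan2(T[1,1],T[0,1]),o['joint_positions'])
s=shot('side'); C=cloud(s,np.ones((400,640),bool)); C=C[(np.hypot(C[:,0]-573,C[:,1]-26)<75)&(C[:,2]>120)&(C[:,2]<138)]
print('canister rim',cv2.minEnclosingCircle(C[:,:2].astype(np.float32)))"
```

```text
time_s: 18.27
tcp_pos: [533.0, 226.3, 239.1]
tool_rot: [0.855, -3.023, 0.0]
wrist_force: [1.0, 1.1, -1.1]
finger_gap: 0.147
grip_force: 59.1
time_s: 18.6
tcp_pos: [526.1, 258.8, 239.0]
tool_rot: [0.517, -3.098, 0.001]
wrist_force: [-0.3, -0.8, -1.8]
finger_gap: 0.143
grip_force: 59.1
[526.06 258.84 238.97] 1.9013197945845952 [ 0.46  0.29 -0.1   1.18 -0.    0.13]
canister rim ((576.849609375, 25.10072898864746), 56.05447769165039)
```

```bash
python3 -m handwheel '[{"hand":255,"travel":[0.001,0,-0.03],"twist":0},{"hand":255,"travel":[0,0,-0.03],"twist":0},{"hand":255,"travel":[0,0,-0.012],"twist":0},{"hand":255,"travel":[0,0,0],"twist":0},{"hand":255,"travel":[0,0,0],"twist":0}]';  python3 -m handwheel '[{"hand":255,"travel":[0,0,-0.004],"twist":0},{"hand":255,"travel":[-0.001,0,-0.004],"twist":0},{"hand":255,"travel":[0,0,0],"twist":0}]'; python3 -m handwheel '[{"hand":255,"travel":[-0.003,-0.001,-0.003],"twist":0},{"hand":255,"travel":[0,0,0],"twist":0}]'
```

```text
time_s: 19.07
tcp_pos: [527.1, 257.4, 166.9]
tool_rot: [0.511, -3.098, 0.001]
wrist_force: [0.3, -1.6, -0.9]
finger_gap: 0.148
grip_force: 59.1
time_s: 19.32
tcp_pos: [527.8, 258.6, 161.9]
tool_rot: [-0.511, 3.096, 0.001]
wrist_force: [-2.1, -3.4, 8.8]
finger_gap: 0.146
grip_force: 60.7
time_s: 19.48
tcp_pos: [525.1, 258.0, 159.6]
tool_rot: [-0.511, 3.094, 0.002]
wrist_force: [-2.7, -1.8, 9.9]
finger_gap: 0.146
grip_force: 61.3
```

```bash
python3 -m handwheel '[{"hand":255,"travel":[-0.003,-0.001,-0.003],"twist":0},{"hand":255,"travel":[-0.003,-0.001,-0.004],"twist":0},{"hand":255,"travel":[0,0,0],"twist":0}]'; python3 -m handwheel '[{"hand":255,"travel":[-0.003,-0.001,-0.004],"twist":0},{"hand":255,"travel":[-0.002,-0.001,-0.004],"twist":0},{"hand":255,"travel":[0,0,0],"twist":0}]'; python3 -c "
from h import *
np.set_printoptions(precision=2,suppress=True)
phonecheck()
s=shot('side'); t=cams.trace('lid',s)
w=torest(cloud(s,np.array(t[0]['mask']))); print(t[0]['p'],len(w),np.percentile(w,[2,50,98],axis=0))
save(s,'lid2.png',(300,150,440,290),4)"
```

```text
time_s: 19.73
tcp_pos: [518.8, 256.0, 152.6]
tool_rot: [-0.511, 3.094, 0.002]
wrist_force: [-3.8, -2.4, 12.4]
finger_gap: 0.148
grip_force: 62.6
time_s: 19.98
tcp_pos: [513.3, 254.0, 144.4]
tool_rot: [-0.512, 3.096, 0.002]
wrist_force: [-5.4, -3.2, 12.8]
finger_gap: 0.15
grip_force: 64.2
side phone 0.72 514 323 slopes [-0.02 -0.01] z at x=20,130: 14.572915188002693 12.862666312236312 x [  2.32 141.53] y [-25.91  38.11]
side phone_lens 0.85 474 310 slopes [-0.02 -0.01] z at x=20,130: 14.71893698196509 12.795565944360748 x [  5.49 141.61] y [-24.68  38.15]
  lm phone 0.63 [[86.48 23.92 12.74]]
  lm phone_lens 0.6 [[133.48  -7.08  11.75]]
top phone 0.66 84 65 slopes [ 0.03 -0.07] z at x=20,130: 7.27826525072175 10.240356459999662 x [110.21 141.98] y [-31.42 -11.48]
top phone_lens 0.68 92 68 slopes [ 0.03 -0.06] z at x=20,130: 7.3448601655860575 10.216755969441934 x [110.23 141.97] y [-31.86 -11.68]
  lm phone 0.58 [[362.48 -47.95 497.41]]
  lm phone_lens 0.47 [[375.94 -49.83 455.64]]
0.62 816 [[ 28.98 -42.41  16.32]
 [ 87.28  16.1   47.4 ]
 [122.96  53.78  79.38]]
```

```bash
python3 -m handwheel '[{"hand":255,"travel":[-0.002,-0.001,-0.004],"twist":0},{"hand":255,"travel":[-0.001,0,-0.004],"twist":0},{"hand":255,"travel":[0,0,0],"twist":0}]'; python3 -m handwheel '[{"hand":255,"travel":[-0.001,-0.001,-0.003],"twist":0},{"hand":255,"travel":[0,0,-0.002],"twist":0},{"hand":255,"travel":[0,0,0],"twist":0}]';  python3 -m handwheel '[{"hand":255,"travel":[0,0,-0.002],"twist":0},{"hand":255,"travel":[0,0,0],"twist":0}]'
```

```text
time_s: 20.83
tcp_pos: [508.8, 252.5, 136.0]
tool_rot: [-0.512, 3.098, 0.001]
wrist_force: [-9.8, -3.5, 16.6]
finger_gap: 0.146
grip_force: 67.6
time_s: 21.08
tcp_pos: [506.7, 251.5, 130.8]
tool_rot: [0.513, -3.098, -0.002]
wrist_force: [-12.5, -3.4, 16.2]
finger_gap: 0.149
grip_force: 69.9
time_s: 21.25
tcp_pos: [506.1, 251.4, 129.0]
tool_rot: [0.513, -3.097, -0.002]
wrist_force: [-16.0, -4.0, 19.1]
finger_gap: 0.146
grip_force: 71.6
```

```bash
cat >> h.py <<'E'
def lidcheck():
    for n in("side","top"):
        s=shot(n); t=cams.trace("lid",s)
        if not t: print(n,"no lid"); continue
        w=torest(cloud(s,np.array(t[0]["mask"]))); 
        # dominant plane by RANSAC (disc top)
        rng=np.random.default_rng(0); best=None
        for _ in range(800):
            a=w[rng.choice(len(w),3,False)]; m=np.cross(a[1]-a[0],a[2]-a[0]); L=np.linalg.norm(m)
            if L<200: continue
            m/=L; k=abs((w-a[0])@m)<2
            if m[2]**2>.6 and (best is None or k.sum()>best.sum()): best=k
        c=w[best]; m=np.linalg.svd(c-c.mean(0))[2][2]; m*=np.sign(m[2])
        print(n,round(t[0]["p"],2),len(w),best.sum(),"normal(rest)",m,"tilt err deg",np.degrees(np.arctan2(m[0],m[2])),np.degrees(np.arctan2(m[1],m[2])),"circle",cv2.minEnclosingCircle(c[:,:2].astype(np.float32)),"z",np.median(c[:,2]))
E
python3 -c "
from h import *
np.set_printoptions(precision=2,suppress=True)
lidcheck()"
```

```text
side 0.87 731 350 normal(rest) [0.03 0.   1.  ] tilt err deg 1.61291972547792 0.0721538035898614 circle ((68.3424072265625, 2.142251491546631), 54.72834396362305) z 42.65722077431534
top 0.54 153 111 normal(rest) [ 0.05 -0.01  1.  ] tilt err deg 3.0762966295778553 -0.8273323582305462 circle ((72.90571594238281, -23.704750061035156), 44.66789245605469) z 41.09782709840592
```

```bash
python3 -m handwheel '[{"hand":255,"travel":[0.001,0,-0.002],"twist":0},{"hand":255,"travel":[0,0,-0.001],"twist":0},{"hand":255,"travel":[0,0,0],"twist":0}]'; python3 -m handwheel '[{"hand":255,"travel":[0,0,-0.002],"twist":0},{"hand":255,"travel":[0,0,0],"twist":0}]';  python3 -c "
from h import *
np.set_printoptions(precision=2,suppress=True)
lidcheck()"
```

```text
time_s: 21.7
tcp_pos: [505.9, 251.3, 127.7]
tool_rot: [0.513, -3.096, -0.003]
wrist_force: [-23.9, -7.4, 36.4]
finger_gap: 0.147
grip_force: 75.2
time_s: 21.87
tcp_pos: [505.9, 251.3, 127.5]
tool_rot: [0.513, -3.096, -0.004]
wrist_force: [-29.1, -9.6, 50.2]
finger_gap: 0.147
grip_force: 77.2
side 0.55 691 327 normal(rest) [ 0.01 -0.    1.  ] tilt err deg 0.6058316954796419 -0.21185964346514924 circle ((67.8187026977539, 3.4917776584625244), 54.415618896484375) z 42.244679411646864
top no lid
```

```bash
python3 -m handwheel '[{"hand":255,"travel":[-0.001,0,0.003],"twist":0},{"hand":255,"travel":[-0.002,-0.001,0.003],"twist":0},{"hand":255,"travel":[-0.004,-0.001,0.007],"twist":0},{"hand":255,"travel":[-0.007,-0.002,0.01],"twist":0},{"hand":255,"travel":[-0.008,-0.003,0.012],"twist":0},{"hand":255,"travel":[-0.002,-0.001,0.02],"twist":0},{"hand":255,"travel":[-0.002,-0.001,0.025],"twist":0},{"hand":255,"travel":[-0.002,-0.001,0.025],"twist":0},{"hand":255,"travel":[-0.002,-0.001,0.025],"twist":0},{"hand":255,"travel":[-0.002,0,0.02],"twist":0},{"hand":255,"travel":[0,0,0.009],"twist":0},{"hand":255,"travel":[0,0,0],"twist":0}]'; python3 -m handwheel '[{"hand":255,"travel":[0,0,0],"twist":0},{"hand":255,"travel":[0,0,0],"twist":0}]';  python3 -c "
from h import *
np.set_printoptions(precision=2,suppress=True)
lidcheck(); phonecheck()
s=shot('side');save(s,'fin.png',(290,120,440,290),3.5)
o=sensors.get_obs(); T=R.from_rotvec(o['tool_rot']).as_matrix(); print(o['tcp_pos'],T)"
```

```text
time_s: 23.07
tcp_pos: [478.3, 241.0, 283.3]
tool_rot: [-0.511, 3.095, 0.002]
wrist_force: [0.7, 0.3, -1.9]
finger_gap: 0.147
grip_force: 69.4
time_s: 23.23
tcp_pos: [476.6, 240.2, 279.0]
tool_rot: [0.511, -3.098, 0.001]
wrist_force: [-0.2, -0.2, -3.1]
finger_gap: 0.145
grip_force: 69.4
side 0.91 662 304 normal(rest) [0.02 0.01 1.  ] tilt err deg 1.3893541768693782 0.7215104574620316 circle ((131.23741149902344, 2.9760491847991943), 52.74707794189453) z 183.75162215617644
top 0.86 251 194 normal(rest) [0.02 0.01 1.  ] tilt err deg 1.3590979557938194 0.5089907671325175 circle ((132.60842895507812, -17.57670783996582), 48.254974365234375) z 182.45134792512636
side phone 0.71 638 503 slopes [-0.02  0.  ] z at x=20,130: 14.69968119897486 13.036641043005408 x [  6.35 140.07] y [-23.82  36.7 ]
side phone_lens 0.92 723 543 slopes [-0.02  0.  ] z at x=20,130: 14.653268829758272 12.981884427291746 x [  4.73 140.04] y [-28.14  36.7 ]
  lm phone 0.71 [[152.43  27.76 160.94]]
  lm phone_lens 0.93 [[127.68 -12.24  11.91]]
top phone 0.77 435 317 slopes [-0.02 -0.01] z at x=20,130: 13.594058520286625 11.832987734689624 x [ 69.58 142.22] y [-30.88  26.48]
top phone_lens 0.83 425 313 slopes [-0.01 -0.01] z at x=20,130: 13.344830242330458 11.847766178615224 x [ 73.38 142.23] y [-30.85  25.92]
  lm phone 0.87 [[176.61 -20.76 181.67]]
  lm phone_lens 0.71 [[136.5    3.44  13.91]]
[477.32 240.51 280.36] [[-0.95 -0.32  0.  ]
 [-0.32  0.95  0.  ]
 [-0.   -0.   -1.  ]]
```

View pics/fin.png

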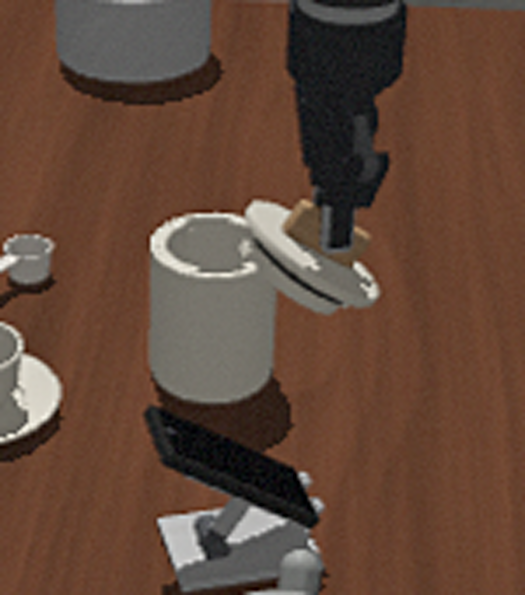

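```bash
python3 -m handwheel '[{"hand":255,"travel":[-0.003,-0.001,0.003],"twist":0},{"hand":255,"travel":[-0.002,-0.001,0.003],"twist":0},{"hand":255,"travel":[0,0,0],"twist":0},{"hand":255,"travel":[0,0,0],"twist":0},{"hand":255,"travel":[0,0,0],"twist":0},{"hand":255,"travel":[0,0,0],"twist":0},{"hand":255,"travel":[0,0,0],"twist":0}]';  python3 -c "
from h import *
np.set_printoptions(precision=2,suppress=True)
lidcheck(); print(sensors.get_obs()['tcp_pos'])"
```

```text
time_s: 24.57
tcp_pos: [472.3, 238.5, 286.2]
tool_rot: [0.512, -3.1, 0.0]
wrist_force: [0.2, -0.3, -1.7]
finger_gap: 0.145
grip_force: 69.4
side 0.84 721 307 normal(rest) [0.03 0.01 1.  ] tilt err deg 1.467921149651659 0.8458362027203475 circle ((129.9264678955078, 3.039421558380127), 52.70083999633789) z 192.40912942197866
top 0.59 332 240 normal(rest) [0.02 0.01 1.  ] tilt err deg 1.03651914309877 0.4363751169656012 circle ((131.46624755859375, -16.503496170043945), 50.0233268737793) z 191.6159581947569
[472.3  238.5  286.22]
```

Lid underside is parallel to the screen to about 1°, centred on the lens and about 150 mm from it, so I am handing in.

```bash
python3 -c "
from cell import job
print(job.job_done())"
```

```text
the job is handed in; nothing more can be done
None
```

I handed the job in with the phone seated in its stand and the lid held about 150 mm from the lens, centred and within about 1.5° of square. The hand tool could not tilt, so I pressed the lid's underside flat against the seated phone's screen (up to about 59 N at the wrist) to set the angle. The phone stayed seated, the canister kept its place as far as the cameras could measure, and the arm did not touch the kettle, cup, saucer or scoop.

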